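# Set two hexagonal bars painted side up against the stop rail

## Task

Two hexagonal bars have to be marked out on their painted sides. Roll each bar on the rubber mat, without lifting it off, until its painted side faces straight up, then slide it endwise until its end butts squarely against the aluminium stop rail. Leave both bars lying there at rest, and do not disturb the other things on the bench.

Things in the scene. Friction and masses are not known exactly. Their poses are not given: they have to be found in the camera images.
- mat: Fixed black rubber mat, 170 x 320 x 4 mm, high friction, on the bench. Origin: centre of its underside; x (170 mm) points away from the robot, y (320 mm) to the left, z up; turned by at most 0.15 rad. One bar lies on each side of the stop rail, lengthwise along mat y within 0.12 rad, its near end 15 to 35 mm from the rail.
- rail (a point): Middle of the top of the aluminium stop rail, 24 mm above the bench. The rail is fixed across the middle of the mat along mat x (axes as the mat's): 150 mm long, 20 mm wide (its two sides at mat y -10 and +10 mm), 20 mm high above the mat, with a 3 mm high screw head 60 mm either side of its middle.
- bar_red: Loose grey hexagonal aluminium bar, red stripe along one flat: 32 mm across flats, 37 mm across corners, flats 18.5 mm wide, 100 mm long, 0.2 to 0.4 kg. Origin: middle of the bar, 20 mm above the bench as it lies on the mat. y: its length; z: out of the painted flat. Left or right of the rail.
- bar_red_mark (a point): Middle of the red bar's painted flat (axes as the bar's), 16 mm from the bar's middle. Each bar end also has a dab of the paint beside that flat. At every start the red flat is next to the top one, on the side away from the robot: one flat from the top. Roll: press on a side edge (mid height) and follow it up its arc about the opposite lower edge; past 30 degrees it drops onto the next flat, 18.5 mm on. A level push there just slides it.
- bar_yellow: Loose grey hexagonal aluminium bar like the red one (same sizes, mass range, origin, axes and behaviour), with a yellow stripe along one flat. It lies on the other side of the rail from the red bar.
- bar_yellow_mark (a point): Middle of the yellow bar's painted flat (axes as the bar's), 16 mm from the bar's middle. Each bar end also has a dab of the paint beside that flat. At every start the yellow flat is the lower one on the side towards the robot: two flats from the top.
- dust_brush: Loose dusting brush, dark handle, 19 x 139 x 19 mm, lying behind the mat. Bystander. Origin: centre of its underside.
- pliers: Loose pliers with red handles, 53 x 170 x 14 mm, lying at the left in front of the mat. Bystander. Origin: centre of its underside.
Not all that is in view belongs to the job. What is shaped like the bar_yellow but green is not meant. What is shaped like the bar_red but turquoise is not meant.

How it is judged:
At the end, for the whole second after the job is handed in: Both bars lie on the mat at rest, painted flat up within 0.1 rad, the bar's length within 0.1 rad of square to the rail, its end within 5 mm of the rail's side and its middle no more than 70 mm along the rail from the rail's middle (angle between each of bar_red, bar_yellow's own z axis and vertical below 0.1 rad and angle between the y axis of each of bar_red, bar_yellow and the y axis of mat, either way round below 0.1 rad and y of bar_red in the frame of mat between -0.065 and 0.065 m and x of bar_red in the frame of mat between -0.07 and 0.07 m and height (world z) of bar_red between 0.017 and 0.023 m and linear speed of each of bar_red, bar_yellow below 0.01 m/s and angular speed of each of bar_red, bar_yellow below 0.1 rad/s and y of bar_yellow in the frame of mat between -0.065 and 0.065 m and x of bar_yellow in the frame of mat between -0.07 and 0.07 m and height (world z) of bar_yellow between 0.017 and 0.023 m); the robot touches nothing.
It fails at once if a bar is lifted off the mat (height (world z) of any of bar_red, bar_yellow above 0.04 m).
It fails at once if a bystander is moved by more than 25 mm (distance of any of dust_brush, pliers from where it was at the start of the episode above 0.025 m).
It also fails if it takes over 67 s, if anything falls off the work surface, if the arm or the gripper's body presses on something with over 40 N, if the wrist force passes 120 N, or if a joint passes its speed limit or range.

## Robot

A 6-joint arm with a two-finger parallel gripper is mounted at the origin on a cart in front of the work surface, level with it; the furniture and walls round the work are solid. World frame = base frame: x ahead of the robot, y to its left, z up, the work surface at z = 0. Lengths are in m, angles in rad, forces in N, time in s.
With the tool pointing down it reaches from about 0.375 to 0.9 m from the base axis. Payload 3.1 kg.
Tool frame: the origin (TCP) lies on the centre line of the jaws, within the pads' length; the fingertips stand robot.tip_reach ahead of it and the grasp point (between the pads) lies 8 mm behind it (robot.tip_reach is the distance from the TCP to the fingertips, in m); z points along the fingers, y is the line along which they close (so a half turn about z gives the same grasp; the last joint's range is limited). The gripper opens to 87 mm and grips with 3 to 60 N. Pads are 19 mm wide; open, the fingers measure 117 mm over their backs; the gripper's body (75 mm by 190 mm) begins 51 mm behind the grasp point.
Start: joints at [-0.178, 0.527, 1.433, -0, 1.181, -0.178], TCP at [0.625, 0, 0.212] pointing down, gripper open.
Joint ranges: [-3.08, 3.08], [-0.75, 2.2], [0.22, 2.44], [-1.43, 4.57], [0, 2.65], [-2.85, 2.85]. Speed limits (rad/s): [2.79, 2.79, 3.14, 3.14, 3.14, 3.14].

## Interface

Orientations are given as a unit quaternion [x, y, z, w].
In Python, from rig import robot gives the robot as it stands.
- The arm moves only by the tool jog_arm, never from a script. Its argument "motion" is one flat list of numbers, 7 for each row, row after row: the shift along the tool's x, y, z scaled (see below), then the turn, a rotation vector about the tool's x, y, z scaled (see below), then the gripper's target within -1 to 1 (shut at 1, half-way at 0, fully open at -1). In form: [x, y, z, rx, ry, rz, hand, x, y, z, rx, ry, rz, hand, ...]. A call has 1 to 12 rows; each row shifts and turns the commanded pose from where the row before left it, along the tool's axes as they then stand; what a row does not reach is not made up. The controller multiplies each number of a shift by 4 cm and each number of a turn by 4 degrees. A row lasts 1/8 s, in which the tool goes at most 62.5 mm and 10.7 degrees, less where a joint would pass 70% of its speed; a pose out of reach is approached as far as the arm can. A call with a number of a shift or a turn outside -1 to 1 is refused whole. A call with a gripper value outside its range is refused whole. The fingers move at their own pace and stop on an object; "grip_force" is the grip in N (left out, the last holds). Time passes only in rows, so rows that do not move let the fingers close. It gives the time, the measured TCP pose, the force, the opening and the grip force at its end, in the units of the state.
- robot.get_obs(): the state, without advancing time (a new reading comes with each control period).
- robot.camera(name): name is "scene" or "side" or "wrist"; returns the picture (480x640x3 uint8, blue, green, red); there is no depth.
- robot.calibration(name): a dict with "fx", "fy", "cx", "cy" (pixels), "dist_coeffs" ([k1, k2, p1, p2, k3] as OpenCV has them; the pictures are not rectified), "R" (3x3) and "t" (3): a world point X has camera coordinates R X + t; the wrist camera has in their place "T_tool_cam" (4x4, takes a point from camera to tool coordinates, whose origin is the TCP and whose axes are the flange's). Camera axes: x right, y down, z forward; pixel columns grow to the right and rows downward; lengths in m; the calibration is good to about 2 mm. A picture is of the moment at which its call begins: read the wrist's pose just before it. calibration takes no time and is no camera call.
- robot.hand_in(): hands the job in; it is judged then, once.
The state is a dict: "time": time; "q": joint angles; "joint_velocities": joint speeds; "joint_torque": joint torques, N m; "position": TCP position; "tool_rot": TCP orientation; "ft_force": force on the tool from outside, world axes, zero at the start; "moment": the same for the moment, N m; "grip_width": finger opening in m; "grip_force": force on a finger pad.
Only numpy, scipy, OpenCV 4.12 (cv2) and the standard library are available. Lean on these libraries where they do the work, as an engineer would, in place of code of your own. Each camera call takes 0.05 s, during which the arm holds its last target. There are 200 camera calls.

## Working session

There is one attempt and no reset: what is moved stays moved. The work goes in short steps, Python scripts to look and compute and a tool call to move; the robot and the scene stay as the last step left them, time stands still between calls to the robot, and variables do not carry over. Pictures are saved under pics/ and viewed, at most 10 in all, crops included, and the job is handed in when it is done.

Besides the shell and the picture viewer there is one more tool, called after "Request:" by a JSON object that holds its "api" and its "payload". jog_arm: Moves the arm, as the interface text tells. Shifts and turns lie within -1 to 1; 1 stands for 4 cm of shift or 4 degrees of turn. Its arguments: {"type":"object","properties":{"motion":{"type":"array","items":{"type":"number"}},"grip_force":{"type":"number"}},"required":["motion"]}

```bash
ls; mkdir -p pics; python3 - <<'E'
from rig import robot
import cv2,numpy as np
o=robot.get_obs();print(o['position'],o['tool_rot'],robot.tip_reach)
a=robot.camera('scene');b=robot.camera('side')
cv2.imwrite('pics/scene0.png',a);cv2.imwrite('pics/side0.png',b)
for n in('scene','side'):
    c=robot.calibration(n);R=np.array(c['R']);print(n,c['fx'],-R.T@np.array(c['t']),R[2])
print(robot.calibration('wrist'))
E
```

```text
pics
[6.24254537e-01 1.27013985e-04 2.11278656e-01] [ 7.07109369e-01  7.07103387e-01 -6.31172240e-04 -8.61144460e-04] 0.011
scene 549.4000247568705 [-0.01397564 -0.9099745   0.59212375] [ 0.48586257  0.76882739 -0.41574272]
side 487.2279786343709 [ 0.34677013 -0.66187481  0.53855231] [ 0.30184653  0.798804   -0.52038528]
{'fx': 418.6854572234649, 'fy': 418.6854572234649, 'cx': 317.59393885175535, 'cy': 237.15525710509309, 'dist_coeffs': array([-0.00348501,  0.        ,  0.        ,  0.        ,  0.        ]), 'T_tool_cam': array([[ 1.46946254e-04, -9.52563036e-01, -3.04341321e-01,
         8.51129292e-02],
       [ 9.99999903e-01,  1.33497238e-05,  4.41050152e-04,
        -2.31971979e-04],
       [-4.16065199e-04, -3.04341357e-01,  9.52562946e-01,
        -1.71254445e-01],
       [ 0.00000000e+00,  0.00000000e+00,  0.00000000e+00,
         1.00000000e+00]])}
```

View pics/scene0.png

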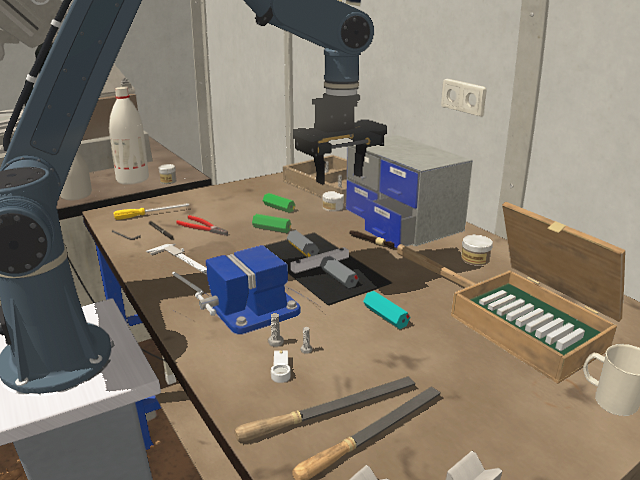

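View pics/side0.png

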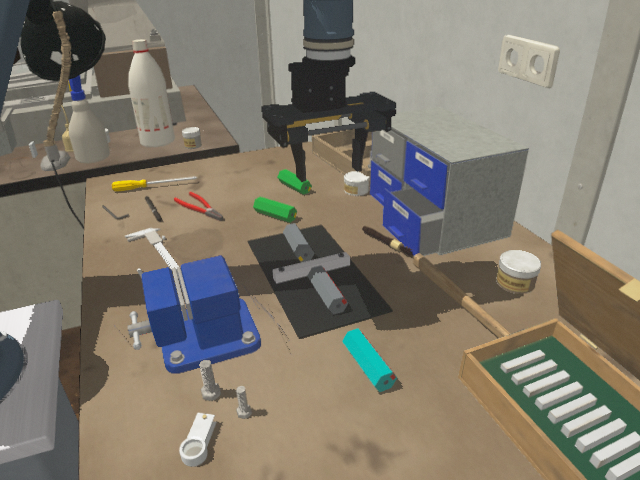

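Scene: bars on the mat are at side-view (296,241) with a yellow dab, left, and (328,290) with a red dab, right. Lookalikes are green (275,209), (293,181) and turquoise (368,360). The vise (205,310) stands in front of the mat and the cabinet (450,190) behind it. I'll measure with the wrist view.

```bash
cat > h.py <<'E'
from rig import robot
import cv2,numpy as np
from scipy.spatial.transform import Rotation as Ro
def cam(name,o=None):
    c=robot.calibration(name);K=np.array([[c['fx'],0,c['cx']],[0,c['fy'],c['cy']],[0,0,1]])
    if name=='wrist':
        T=np.eye(4);T[:3,:3]=Ro.from_quat(o['tool_rot']).as_matrix();T[:3,3]=o['position']
        T=T@c['T_tool_cam'];R=T[:3,:3].T;t=-R@T[:3,3]
    else: R,t=np.array(c['R']),np.array(c['t'])
    return K,np.array(c['dist_coeffs']),R,t
def toplane(C,px,z):
    K,d,R,t=C
    p=cv2.undistortPoints(np.array(px,float).reshape(-1,1,2),K,d)[:,0]
    r=np.c_[p,np.ones(len(p))]@R; c=-R.T@t
    return c+r*((z-c[2])/r[:,2])[:,None]
def topix(C,X):
    K,d,R,t=C
    return cv2.projectPoints(np.array(X,float).reshape(-1,3),cv2.Rodrigues(R)[0],t,K,d)[0][:,0]
E
python3 - <<'E'
from h import *
o=robot.get_obs();im=robot.camera('wrist')
cv2.imwrite('pics/w0.png',im);np.set_printoptions(precision=4,suppress=True)
C=cam('side')
print(toplane(C,[(248,240),(313,220),(391,311),(302,338)],.004))
print('cab, vise,brush',toplane(C,[(390,222),(413,252),(362,229),(468,298)],.0),toplane(C,[(260,343),(238,298),(236,262),(177,262)],0.0),toplane(C,[(184,260),(238,262),(242,310)],0.08))
E
```

```text
[[ 0.5251  0.2069  0.004 ]
 [ 0.682   0.2315  0.004 ]
 [ 0.6883 -0.1138  0.004 ]
 [ 0.5272 -0.1166  0.004 ]]
cab, vise,brush [[ 0.8386  0.1602  0.    ]
 [ 0.8211  0.0339  0.    ]
 [ 0.7678  0.1576  0.    ]
 [ 0.8321 -0.1329  0.    ]] [[ 0.4633 -0.0975  0.    ]
 [ 0.4588  0.028   0.    ]
 [ 0.4829  0.1417  0.    ]
 [ 0.3732  0.1889  0.    ]] [[ 0.3814  0.064   0.08  ]
 [ 0.4658  0.021   0.08  ]
 [ 0.4408 -0.1044  0.08  ]]
```

View pics/w0.png

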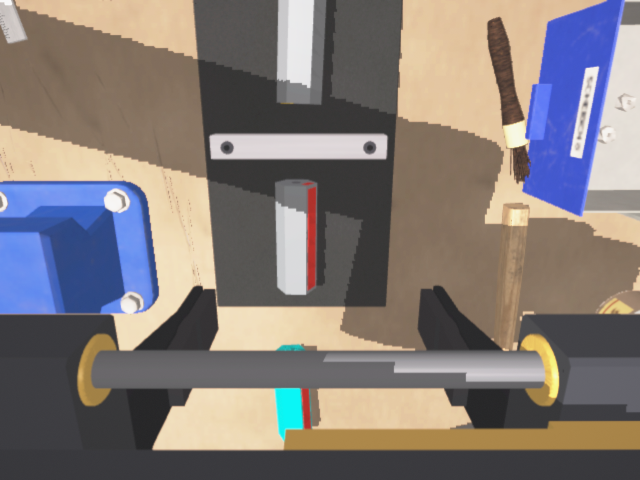

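The wrist view (right = +x, up = +y) shows the rail at (209–388, 134–160). The red bar is at (277–317, 180–293) with its red flat on the far side, and the turquoise lookalike at (292,390) is off the mat. The yellow bar is cut off at the top, (277–322, 0–103). I'll move left to see it.

Request:
{"api": "jog_arm", "payload": {"motion": [1,0,0,0,0,0,-1,1,0,0,0,0,0,-1,0.5,0,0,0,0,0,-1,0,0,0,0,0,0,-1,0,0,0,0,0,0,-1]}}

```text
time: 0.78
position: [0.6251, 0.0989, 0.2122]
tool_rot: [0.707, 0.707, -0.0, 0.0]
ft_force: [-0.4, 1.1, -0.2]
grip_width: 0.0875
grip_force: 0.0
```

```bash
python3 - <<'E'
from h import *
o=robot.get_obs();im=robot.camera('wrist')
cv2.imwrite('pics/w1.png',im);np.save('o1.npy',[*o['position'],*o['tool_rot']]);print(o['position'],o['tool_rot'])
E
```

```text
[0.62508789 0.09892377 0.21215981] [ 7.07269667e-01  7.06943722e-01 -3.47126799e-04  2.68943398e-04]
```

View pics/w1.png

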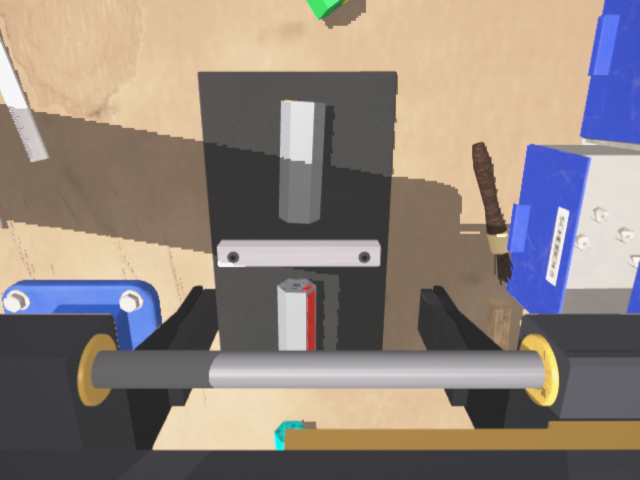

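w1: yellow bar at (280–326, 100–222), rail at (218–380, 241–265), mat top corners (200,72) and (397,72). The brush at (490,210) and cabinet lie to the far side. Next I'll take one close crop and the positions.

```bash
python3 - <<'E'
from h import *
np.set_printoptions(precision=4,suppress=True)
a=np.load('o1.npy');o1=dict(position=a[:3],tool_rot=a[3:])
o0=dict(position=[.62425,.00013,.21128],tool_rot=[ 7.07109369e-01,7.07103387e-01,-6.31172240e-04,-8.61144460e-04])
A,B=cam('wrist',o0),cam('wrist',o1)
for n,C,p in(('A',A,[(209,134),(387,134)]),('B',B,[(218,241),(380,241)])):
    q=toplane(C,p,.024);print('rail +y edge',q,np.arctan2(*(q[1]-q[0])[[1,0]]))
print('matcorn',toplane(B,[(200,72),(397,72)],.004),toplane(A,[(218,306),(386,306)],.004))
print('yel L far,near',toplane(B,[(282,102),(279,218)],.020),'R',toplane(B,[(326,105),(321,220)],.020))
print('red L near far',toplane(A,[(277,183),(277,290)],.020),'R',toplane(A,[(317,185),(316,288)],.020))
w0=cv2.imread('pics/w0.png')[120:310,200:400];w1=cv2.imread('pics/w1.png')[80:270,200:400]
cv2.imwrite('pics/crop.png',cv2.resize(np.hstack([w0,w1]),None,fx=2,fy=2,interpolation=cv2.INTER_CUBIC))
E
```

```text
rail +y edge [[0.5332 0.061  0.024 ]
 [0.6816 0.061  0.024 ]] 0.00017275797612623597
rail +y edge [[0.5349 0.0654 0.024 ]
 [0.6814 0.0654 0.024 ]] -0.00041328236941947185
matcorn [[0.5256 0.2092 0.004 ]
 [0.6921 0.2092 0.004 ]] [[ 0.5239 -0.1081  0.004 ]
 [ 0.6923 -0.108   0.004 ]]
yel L far,near [[0.5956 0.185  0.02  ]
 [0.5903 0.0858 0.02  ]] R [[0.632  0.1826 0.02  ]
 [0.6281 0.084  0.02  ]]
red L near far [[ 0.5883  0.0191  0.02  ]
 [ 0.5853 -0.0831  0.02  ]] R [[ 0.6233  0.0173  0.02  ]
 [ 0.6223 -0.081   0.02  ]]
```

View pics/crop.png

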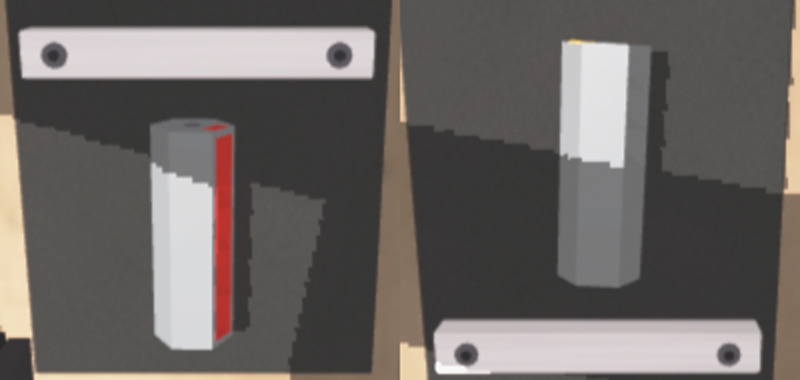

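Crop: left, the red bar's red flat is on the far (+x) side. Right, the yellow bar has no paint in view on top and a yellow dab at its left end. Mat yaw ≈ 0, centre (0.608, 0.0505), so the rail sides are at y ≈ 0.0405 and 0.0605. The yellow centre is (0.611, 0.134), yaw −0.047; the red centre is (0.605, −0.032). Yellow first: roll it +x twice.

Request:
{"api": "jog_arm", "payload": {"motion": [0.875,0,0,0,0,0.67,-1,0,0,1,0,0,0,-1,0,0,1,0,0,0,-1,0,0,1,0,0,0,-1,0,0,1,0,0,0,-1,0,0,0.4,0,0,0,-1,0,0,0.4,0,0,0,-1,0,0,0,0,0,0,-1,0,0,0,0,0,0,-1]}}

```text
time: 1.95
position: [0.626, 0.135, 0.0215]
tool_rot: [0.723, 0.69, 0.001, 0.001]
ft_force: [0.6, 1.3, 0.9]
grip_width: 0.087
grip_force: 0.0
```

Request:
{"api": "jog_arm", "payload": {"motion": [0,0.12,0,0,0,0,-1,0,0.08,0,0,0,0,-1,0,0.05,0,0,0,0,-1,0,0,0,0,0,0,-1]}}

```text
time: 2.45
position: [0.6352, 0.1346, 0.0204]
tool_rot: [0.723, 0.69, 0.0, 0.0]
ft_force: [0.9, -0.0, -0.1]
grip_width: 0.0871
grip_force: 0.0
```

Request:
{"api": "jog_arm", "payload": {"motion": [0,0.04,0,0,0,0,-1,0,0,0,0,0,0,-1]}}

```text
time: 2.7
position: [0.6366, 0.1345, 0.0202]
tool_rot: [0.723, 0.69, 0.0, -0.0]
ft_force: [0.9, -0.1, 0.2]
grip_width: 0.0872
grip_force: 0.0
```

Request:
{"api": "jog_arm", "payload": {"motion": [0,0.04,0,0,0,0,-1,0,0,0,0,0,0,-1]}}

```text
time: 2.95
position: [0.6383, 0.1344, 0.0202]
tool_rot: [0.723, 0.69, 0.0, 0.0]
ft_force: [-0.1, -0.3, 0.7]
grip_width: 0.0873
grip_force: 0.0
```

Request:
{"api": "jog_arm", "payload": {"motion": [0,0.04,0,0,0,0,-1,0,0,0,0,0,0,-1]}}

```text
time: 3.2
position: [0.64, 0.1343, 0.0203]
tool_rot: [0.723, 0.69, 0.0, 0.0]
ft_force: [-0.4, -1.1, 0.6]
grip_width: 0.087
grip_force: 0.0
```

Request:
{"api": "jog_arm", "payload": {"motion": [0,0.04,0,0,0,0,-1,0,0,0,0,0,0,-1]}}

```text
time: 3.45
position: [0.6414, 0.1343, 0.0202]
tool_rot: [0.723, 0.69, 0.0, -0.0]
ft_force: [-0.0, 0.8, 0.2]
grip_width: 0.0872
grip_force: 0.0
```

```bash
python3 - <<'E'
from h import *
im=robot.camera('wrist');im2=robot.camera('side')
cv2.imwrite('pics/w2.png',np.hstack([im[230:480,80:560],cv2.resize(im2[200:325,230:390],(320,250))]))
E
```

```text
(no output)
```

View pics/w2.png

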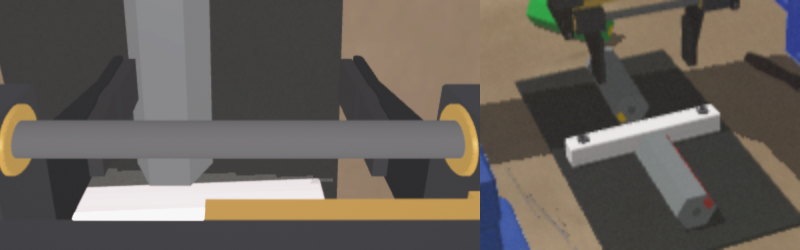

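The wrist crop shows the left pad against the bar's near edge at about (137,100). I'll press and follow the arc up.

Request:
{"api": "jog_arm", "payload": {"motion": [0,0.05,0,0,0,0,-1,0,0.04,-0.06,0,0,0,-1,0,0.05,-0.06,0,0,0,-1,0,0.06,-0.06,0,0,0,-1,0,0.07,-0.06,0,0,0,-1,0,0.08,-0.05,0,0,0,-1,0,0,0,0,0,0,-1]}}

```text
time: 4.42
position: [0.6562, 0.1335, 0.0322]
tool_rot: [0.723, 0.69, 0.001, 0.0]
ft_force: [0.1, 0.3, 0.7]
grip_width: 0.0872
grip_force: 0.0
```

```bash
python3 - <<'E'
from h import *
im=robot.camera('wrist');im2=robot.camera('side');im3=robot.camera('scene')
cv2.imwrite('pics/w3.png',np.hstack([im[230:480,160:480],cv2.resize(im2[225:275,270:350],(400,250),interpolation=cv2.INTER_CUBIC)]))
E
```

```text
(no output)
```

View pics/w3.png

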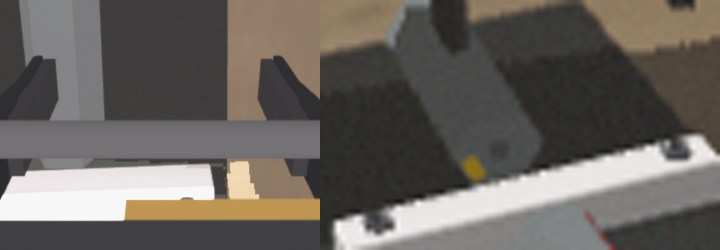

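```bash
python3 - <<'E'
from h import *
np.set_printoptions(precision=4,suppress=True)
o=robot.get_obs();print(o['position'])
C=cam('side');print('hole',toplane(C,[(306,255)],.02),'dab',toplane(C,[(301,258.5)],.01))
im=robot.camera('wrist');W=cam('wrist',o);cv2.imwrite('pics/w4full.png',im)
for r in (232,250,270,290):
    g=im[r].astype(int).sum(1)//3;d=np.abs(np.diff(g));e=np.where(d>12)[0]
    print(r,[(int(x),int(g[x-1]),int(g[x+2])) for x in e],toplane(W,[(e0,r) for e0 in e],.02)[:,0])
E
```

```text
[0.6552 0.1336 0.0318]
hole [[0.6091 0.0813 0.02  ]] dab [[0.6009 0.0879 0.01  ]]
232 [(50, 122, 79), (51, 120, 62), (52, 106, 60), (179, 61, 115), (180, 61, 122), (260, 124, 66), (261, 120, 61), (388, 62, 117), (389, 62, 124), (622, 123, 208), (623, 130, 210)] [0.5341 0.5345 0.535  0.5931 0.5936 0.6301 0.6306 0.6886 0.689  0.7957
 0.7961]
250 [(55, 121, 67), (56, 118, 61), (181, 61, 116), (182, 63, 123), (261, 124, 62), (262, 120, 62), (388, 61, 117), (389, 60, 124), (529, 123, 58), (530, 116, 53), (556, 51, 93), (557, 52, 119), (558, 66, 123)] [0.5343 0.5347 0.5927 0.5932 0.6298 0.6303 0.6886 0.6891 0.754  0.7544
 0.7665 0.767  0.7674]
270 [(60, 123, 68), (61, 119, 62), (184, 63, 123), (261, 124, 73), (262, 123, 60), (263, 107, 61), (388, 61, 121), (389, 62, 127), (530, 122, 58), (531, 119, 53), (565, 50, 103), (566, 54, 118), (567, 72, 120), (621, 120, 137)] [0.5343 0.5347 0.5927 0.6289 0.6294 0.6299 0.6886 0.6891 0.7555 0.756
 0.772  0.7725 0.773  0.7985]
290 [(65, 122, 67), (66, 119, 60), (186, 60, 123), (189, 123, 64), (190, 120, 50), (191, 98, 48), (202, 45, 63), (214, 61, 126), (215, 65, 133), (262, 124, 70), (263, 122, 62), (388, 60, 123), (389, 63, 128), (419, 128, 71), (420, 126, 60), (432, 63, 46), (444, 48, 122), (445, 60, 125), (535, 121, 58), (536, 118, 48), (569, 55, 120), (570, 64, 121), (617, 120, 143)] [0.5342 0.5347 0.5922 0.5936 0.5941 0.5946 0.5998 0.6056 0.606  0.6285
 0.629  0.6887 0.6892 0.7035 0.704  0.7097 0.7155 0.7159 0.759  0.7595
 0.7753 0.7758 0.7984]
```

```bash
python3 - <<'E'
from h import *
o=robot.get_obs();p=o['position'];Rm=Ro.from_quat(o['tool_rot']).as_matrix()
out=[]
for n in('side','scene'):
    im=robot.camera(n);C=cam(n)
    P=[p+Rm@np.array([0,s*.0436,.011]) for s in(-1,1)]+[p]
    q=topix(C,P);print(n,q)
    f=5;m=q.mean(0).astype(int);x0,y0=m[0]-40,m[1]-55
    cr=cv2.resize(im[y0:y0+110,x0:x0+80],None,fx=f,fy=f,interpolation=cv2.INTER_CUBIC)
    for a in q:cv2.drawMarker(cr,tuple(int(v) for v in (a-[x0,y0])*f),(255,0,255),0,12,1)
    out.append(cr)
cv2.imwrite('pics/c5.png',np.hstack(out))
E
```

```text
side [[297.64794724 240.88523421]
 [337.85013206 232.97428653]
 [317.87994297 232.26715289]]
scene [[302.19899391 242.28549847]
 [332.60535535 234.97366337]
 [317.62555788 234.54232723]]
```

View pics/c5.png

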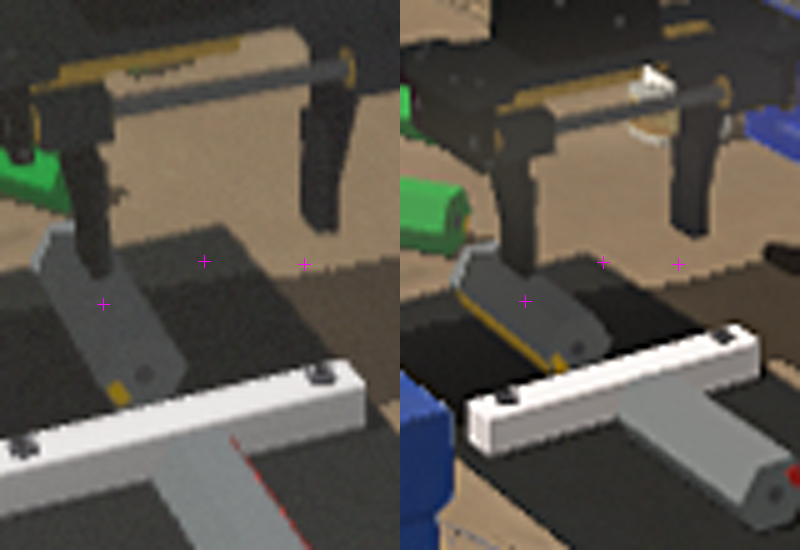

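Both views show the open fingertips about 12 mm higher than the nominal tip (magenta crosses at side (103,304) and (304,264)), so the finger passed above the edge. The bar hasn't moved. I'll back off and go lower, watching the force.

Request:
{"api": "jog_arm", "payload": {"motion": [0,-0.75,0,0,0,0,-1,0,0,0.4,0,0,0,-1,0,0,0.1,0,0,0,-1,0,0,0,0,0,0,-1,0,0,0,0,0,0,-1]}}

```text
time: 5.35
position: [0.6263, 0.1349, 0.0119]
tool_rot: [0.724, 0.69, 0.0, 0.0]
ft_force: [-0.1, 0.1, 0.3]
grip_width: 0.087
grip_force: 0.0
```

Request:
{"api": "jog_arm", "payload": {"motion": [0,0,0.05,0,0,0,-1,0,0,0.05,0,0,0,-1,0,0,0,0,0,0,-1]}}

```text
time: 5.72
position: [0.6253, 0.135, 0.0077]
tool_rot: [0.723, 0.69, -0.0, -0.0]
ft_force: [0.1, -0.3, -0.8]
grip_width: 0.0871
grip_force: 0.0
```

Request:
{"api": "jog_arm", "payload": {"motion": [0,0,0.05,0,0,0,-1,0,0,0.05,0,0,0,-1,0,0,0,0,0,0,-1]}}

```text
time: 6.1
position: [0.6252, 0.135, 0.0036]
tool_rot: [0.723, 0.69, -0.0, -0.0]
ft_force: [0.3, 0.1, 1.0]
grip_width: 0.0869
grip_force: 0.0
```

Request:
{"api": "jog_arm", "payload": {"motion": [0,0,0.05,0,0,0,-1,0,0,0.05,0,0,0,-1,0,0,0,0,0,0,-1]}}

```text
time: 6.48
position: [0.6252, 0.135, -0.0004]
tool_rot: [0.723, 0.69, -0.0, -0.0]
ft_force: [-0.5, 1.0, -0.2]
grip_width: 0.0868
grip_force: 0.0
```

Request:
{"api": "jog_arm", "payload": {"motion": [0,0.15,0,0,0,0,-1,0,0.1,0,0,0,0,-1,0,0.05,0,0,0,0,-1,0,0,0,0,0,0,-1]}}

```text
time: 6.98
position: [0.6361, 0.1345, -0.0003]
tool_rot: [0.723, 0.69, -0.001, -0.001]
ft_force: [-3.4, 0.1, 1.5]
grip_width: 0.0871
grip_force: 1.7
```

Request:
{"api": "jog_arm", "payload": {"motion": [0,0.04,0,0,0,0,-1,0,0.04,0,0,0,0,-1,0,0,0,0,0,0,-1]}}

```text
time: 7.35
position: [0.6376, 0.1344, -0.0005]
tool_rot: [0.723, 0.69, -0.002, -0.002]
ft_force: [-6.2, 0.5, 3.3]
grip_width: 0.0871
grip_force: 3.0
```

Contact: 6 N in x, and the bar is holding. Now the arc.

Request:
{"api": "jog_arm", "payload": {"motion": [0,0.03,-0.05,0,0,0,-1,0,0.03,-0.05,0,0,0,-1,0,0.04,-0.05,0,0,0,-1,0,0.05,-0.05,0,0,0,-1,0,0.05,-0.05,0,0,0,-1,0,0,0,0,0,0,-1]}}

```text
time: 8.1
position: [0.6503, 0.1338, 0.0103]
tool_rot: [0.724, 0.69, 0.001, 0.001]
ft_force: [0.2, 0.9, -0.6]
grip_width: 0.0868
grip_force: 0.0
```

```bash
cat >> h.py <<'E'
def look(rows,lo,hi,name='pics/last.png'):
    o=robot.get_obs();im=robot.camera('wrist');W=cam('wrist',o);cv2.imwrite(name,im)
    for r in rows:
        g=cv2.GaussianBlur(im,(5,1),0)[r].astype(int).sum(1)//3
        d=np.abs(g[4:]-g[:-4]);e=[i+2 for i in range(1,len(d)-1) if d[i]>10 and d[i]>=d[i-1] and d[i]>d[i+1]]
        q=toplane(W,[(x,r) for x in e],.02)
        print(r,'y%.3f'%q[0,1],[round(float(v),4) for v in q[:,0] if lo<v<hi])
    hs=cv2.cvtColor(im,cv2.COLOR_BGR2HSV);x=np.arange(640)[None]
    for n,a,b in(('yel',(20,120,80),(35,255,255)),('red',(0,150,60),(8,255,255))):
        m=cv2.inRange(hs,a,b);ys,xs=np.nonzero(m[:300]);
        if len(xs)>20:
            q=toplane(W,[(xs.min(),ys.mean()),(xs.max(),ys.mean())],.03);print(n,len(xs),xs.min(),xs.max(),ys.min(),ys.max(),q[:,0])
E
python3 -c "
from h import *
look((190,240,270),.56,.68)"
```

```text
190 y0.192 [0.6269, 0.6292, 0.6339, 0.646]
240 y0.172 [0.6173, 0.6254, 0.6473, 0.6542]
270 y0.159 [0.6167, 0.6246, 0.6536]
yel 1675 234 265 198 299 [0.61943623 0.63131251]
```

It rolled one flat: the yellow stripe is now on the upper near side, with the bar centred at x ≈ 0.635. Repeat once.

Request:
{"api": "jog_arm", "payload": {"motion": [0,-0.05,0.15,0,0,0,-1,0,0,0.13,0,0,0,-1,0,0.15,0,0,0,0,-1,0,0.15,0,0,0,0,-1,0,0,0,0,0,0,-1]}}

```text
time: 8.78
position: [0.6588, 0.1334, -0.0014]
tool_rot: [0.723, 0.69, -0.0, -0.0]
ft_force: [-0.4, -0.0, -0.9]
grip_width: 0.0869
grip_force: 0.4
```

Request:
{"api": "jog_arm", "payload": {"motion": [0,0.04,0,0,0,0,-1,0,0.04,0,0,0,0,-1,0,0,0,0,0,0,-1]}}

```text
time: 9.15
position: [0.661, 0.1334, -0.0014]
tool_rot: [0.723, 0.69, -0.001, -0.001]
ft_force: [-4.4, 0.2, 1.9]
grip_width: 0.0868
grip_force: 1.8
```

Request:
{"api": "jog_arm", "payload": {"motion": [0,0.05,0,0,0,0,-1,0,0.03,-0.05,0,0,0,-1,0,0.03,-0.05,0,0,0,-1,0,0.04,-0.05,0,0,0,-1,0,0.05,-0.05,0,0,0,-1,0,0.05,-0.05,0,0,0,-1,0,0,0,0,0,0,-1]}}

```text
time: 10.02
position: [0.6731, 0.1327, 0.0091]
tool_rot: [0.724, 0.69, 0.001, 0.001]
ft_force: [-0.0, 0.1, 0.2]
grip_width: 0.087
grip_force: 0.0
```

```bash
python3 -c "
from h import *
look((190,240,270),.56,.70)"
```

```text
190 y0.185 [0.6891, 0.6911]
240 y0.167 [0.63, 0.6428, 0.665, 0.6907]
270 y0.155 [0.6291, 0.6423, 0.6641, 0.6905]
yel 2442 210 247 202 299 [0.63329382 0.64739274]
```

```bash
python3 -c "
from h import *
im=cv2.imread('pics/last.png');s=robot.camera('side');
cv2.imwrite('pics/c6.png',np.hstack([im[150:450,120:520],cv2.resize(s[210:270,280:360],(400,300),interpolation=cv2.INTER_CUBIC)]))"
```

```text
(no output)
```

View pics/c6.png

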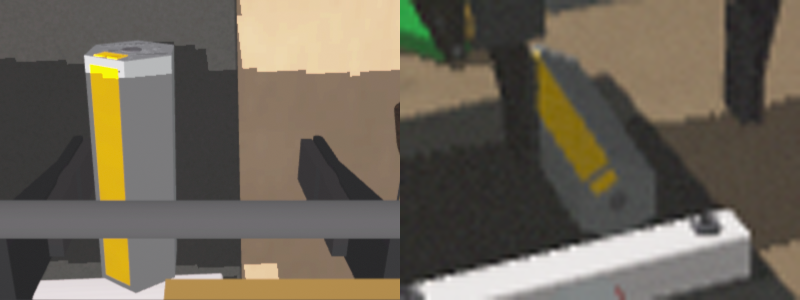

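c6 shows the bar balanced on an edge, leaning on the left finger with its yellow flat about 30° short of up (side crop (575,130)). Push on level.

Request:
{"api": "jog_arm", "payload": {"motion": [0,0.06,-0.02,0,0,0,-1,0,0.06,-0.02,0,0,0,-1,0,0.05,0,0,0,0,-1,0,0,0,0,0,0,-1,0,0,0,0,0,0,-1]}}

```text
time: 10.75
position: [0.6784, 0.1325, 0.0102]
tool_rot: [0.723, 0.69, -0.0, -0.0]
ft_force: [-0.5, 0.2, 0.1]
grip_width: 0.0869
grip_force: 0.0
```

```bash
python3 -c "
from h import *
look((190,240,270),.56,.70)"
```

```text
190 y0.187 [0.6516, 0.6707, 0.6726, 0.6898, 0.6918]
240 y0.167 [0.6398, 0.6479, 0.6629, 0.6762, 0.6912]
270 y0.154 [0.6386, 0.6473, 0.6623, 0.6755, 0.6913]
yel 3104 239 277 202 299 [0.64938311 0.66399277]
```

Yellow is now up: outline x 0.639–0.676, stripe in the middle. Centre the jaws and grip lightly at a safe height.

Request:
{"api": "jog_arm", "payload": {"motion": [0,-0.56,-0.2,0,0,0,-1,0,0,-0.05,0,0,0,-1,0,0,0,0,0,0,-0.3,0,0,0,0,0,0,-0.1,0,0,0,0,0,0,-0.1,0,0,0,0,0,0,-0.1], "grip_force": 8}}

```text
time: 11.55
position: [0.6563, 0.1335, 0.02]
tool_rot: [0.723, 0.69, -0.0, -0.0]
ft_force: [0.2, -0.5, -0.2]
grip_width: 0.0551
grip_force: 0.0
```

Request:
{"api": "jog_arm", "payload": {"motion": [0,0,0,0,0,0,0.3,0,0,0,0,0,0,0.3,0,0,0,0,0,0,0.3,0,0,0,0,0,0,0.3]}}

```text
time: 12.05
position: [0.6562, 0.1336, 0.0203]
tool_rot: [0.723, 0.69, 0.0, 0.0]
ft_force: [-0.0, 0.1, -0.1]
grip_width: 0.0306
grip_force: 0.0
```

Jaws passed above the edge (30.6 mm, no force). Reopen, go down 15 mm, then close again.

Request:
{"api": "jog_arm", "payload": {"motion": [0,0,0,0,0,0,-0.5,0,0,0,0,0,0,-0.5,0,0,0,0,0,0,-0.5,0,0,0.2,0,0,0,-0.5,0,0,0.18,0,0,0,-0.5,0,0,0,0,0,0,0,0,0,0,0,0,0,0.3,0,0,0,0,0,0,0.3,0,0,0,0,0,0,0.3,0,0,0,0,0,0,0.3], "grip_force": 8}}

```text
time: 13.3
position: [0.6563, 0.1336, 0.0053]
tool_rot: [0.723, 0.69, 0.0, 0.0]
ft_force: [-0.3, 0.1, 0.4]
grip_width: 0.0359
grip_force: 8.0
```

Gripped at 35.9 mm. Square it up and slide to the rail.

Request:
{"api": "jog_arm", "payload": {"motion": [-0.1,0,0,0,0,-0.22,0.3,-0.12,0,0,0,0,-0.22,0.3,-0.12,0,0,0,0,-0.22,0.3,-0.1,0,0,0,0,0,0.3,0,0,0,0,0,0,0.3], "grip_force": 12}}

```text
time: 13.92
position: [0.6558, 0.1154, 0.0053]
tool_rot: [0.707, 0.707, -0.0, 0.0]
ft_force: [-0.9, 2.2, 3.2]
grip_width: 0.0358
grip_force: 12.0
```

Request:
{"api": "jog_arm", "payload": {"motion": [-0.05,0,0,0,0,0,0.3,-0.04,0,0,0,0,0,0.3,0,0,0,0,0,0,0.3]}}

```text
time: 14.3
position: [0.6559, 0.1126, 0.0052]
tool_rot: [0.707, 0.707, 0.0, 0.0]
ft_force: [-0.2, 4.5, 2.5]
grip_width: 0.036
grip_force: 12.0
```

Request:
{"api": "jog_arm", "payload": {"motion": [-0.04,0,0,0,0,0,0.3,-0.04,0,0,0,0,0,0.3,0,0,0,0,0,0,0.3]}}

```text
time: 14.68
position: [0.6559, 0.1104, 0.0053]
tool_rot: [0.708, 0.707, 0.001, -0.0]
ft_force: [-0.1, 7.5, 2.5]
grip_width: 0.0363
grip_force: 12.0
```

Request:
{"api": "jog_arm", "payload": {"motion": [-0.05,0,0,0,0,0,0.3,-0.03,0,0,0,0,0,0.3,0,0,0,0,0,0,0.3]}}

```text
time: 15.05
position: [0.6559, 0.1102, 0.0053]
tool_rot: [0.708, 0.706, 0.003, -0.002]
ft_force: [0.3, 14.7, 3.0]
grip_width: 0.0361
grip_force: 12.0
```

```bash
python3 -c "
from h import *
look((200,230,260,280),.56,.70)
im=cv2.imread('pics/last.png');s=robot.camera('side')
hs=cv2.cvtColor(s,cv2.COLOR_BGR2HSV)[200:300,260:380];m=cv2.inRange(hs,(20,120,60),(35,255,255));ys,xs=np.nonzero(m)
i=ys.argmax();print(len(xs),xs[i]+260,ys[i]+200,toplane(cam('side'),[(xs[i]+260,ys[i]+200)],.036))
m=cv2.inRange(cv2.cvtColor(im,cv2.COLOR_BGR2HSV)[:300],(20,120,60),(35,255,255));ys,xs=np.nonzero(m);j=ys.argmin();W=cam('wrist',robot.get_obs());print('far end',toplane(W,[(xs[j],ys[j])],.036))
"
```

```text
200 y0.160 [0.6377, 0.6503, 0.6529, 0.6598, 0.6744, 0.6801, 0.6889]
230 y0.148 [0.6372, 0.6458, 0.6482, 0.6634, 0.6662, 0.674, 0.6884]
260 y0.136 [0.6376, 0.6484, 0.6636, 0.674, 0.6884]
280 y0.127 [0.6373, 0.6482, 0.6633, 0.6661, 0.6742, 0.6884]
yel 3136 299 336 204 299 [0.64885651 0.66266289]
311 331 252 [[0.64805709 0.04915515 0.036     ]]
far end [[0.65073928 0.16215035 0.036     ]]
```

Butted: 14.7 N, TCP stalled at y = 0.110, far end at 0.162, square. Release, lift, and go over to the red bar with the jaws half open (54 mm), which keeps the gripper body clear of the vise.

Request:
{"api": "jog_arm", "payload": {"motion": [0.04,0,0,0,0,0,0.2,0,0,0,0,0,0,-0.24,0,0,0,0,0,0,-0.24,0,0,0,0,0,0,-0.24,0,0,-0.5,0,0,0,-0.24,0,0,-1,0,0,0,-0.24,0,0,-1,0,0,0,-0.24,-1,-0.4,0,0,0,0.29,-0.24,-1,-0.4,0,0,0,0,-0.24,-1,-0.4,0,0,0,0,-0.24,-0.47,-0.07,0,0,0,0,-0.24,0,0,0,0,0,0,-0.24]}}

```text
time: 16.65
position: [0.6037, -0.0317, 0.1061]
tool_rot: [0.715, 0.699, 0.001, 0.001]
ft_force: [0.0, 0.3, 0.0]
grip_width: 0.0537
grip_force: 0.0
```

```bash
python3 - <<'E'
from h import *
s=robot.camera('side')
hs=cv2.cvtColor(s,cv2.COLOR_BGR2HSV)[200:300,260:380];m=cv2.inRange(hs,(20,120,60),(35,255,255));ys,xs=np.nonzero(m)
print(len(xs),toplane(cam('side'),[(xs[ys.argmin()]+260,ys.min()+200),(xs[ys.argmax()]+260,ys.max()+200)],.036))
look((200,230,260,290),.55,.70)
E
```

```text
257 [[0.65206372 0.28420205 0.036     ]
 [0.64805709 0.04915515 0.036     ]]
200 y0.001 [0.5858, 0.6159, 0.6234, 0.6862]
230 y-0.018 [0.5856, 0.5946, 0.6145, 0.6234, 0.6286, 0.6369, 0.6863]
260 y-0.040 [0.5854, 0.5939, 0.6156, 0.6228, 0.6865]
290 y-0.061 [0.5523, 0.5603, 0.5852, 0.5932, 0.6154, 0.6228, 0.6543, 0.6617, 0.6866]
yel 2097 397 425 0 91 [0.6491776 0.6643004]
red 1249 331 345 163 299 [0.61222947 0.62086915]
```

Red is at x 0.585–0.623 and nearly straight. Descend around it.

Request:
{"api": "jog_arm", "payload": {"motion": [0,0,1,0,0,0,-0.24,0,0,0.9,0,0,0,-0.24,0,0,0.4,0,0,0,-0.24,0,0,0.15,0,0,0,-0.24,0,0,0.1,0,0,0,-0.24,0,0,0,0,0,0,-0.24]}}

```text
time: 17.5
position: [0.6035, -0.0305, 0.0038]
tool_rot: [0.714, 0.7, 0.0, 0.001]
ft_force: [-0.5, -0.1, 0.4]
grip_width: 0.054
grip_force: 0.0
```

Request:
{"api": "jog_arm", "payload": {"motion": [0,-0.1,0,0,0,0,-0.24,0,-0.08,0,0,0,0,-0.24,0,-0.03,0,0,0,0,-0.24,0,0,0,0,0,0,-0.24]}}

```text
time: 18.0
position: [0.5956, -0.0305, 0.0036]
tool_rot: [0.715, 0.7, 0.001, 0.001]
ft_force: [2.3, 0.7, 0.4]
grip_width: 0.0538
grip_force: 1.2
```

Request:
{"api": "jog_arm", "payload": {"motion": [0,-0.04,0,0,0,0,-0.24,0,-0.03,0,0,0,0,-0.24,0,0,0,0,0,0,-0.24]}}

```text
time: 18.38
position: [0.5928, -0.0306, 0.0035]
tool_rot: [0.714, 0.7, 0.001, 0.001]
ft_force: [5.1, -0.8, 3.3]
grip_width: 0.0541
grip_force: 2.1
```

Request:
{"api": "jog_arm", "payload": {"motion": [0,-0.02,-0.05,0,0,0,-0.24,0,-0.03,-0.05,0,0,0,-0.24,0,-0.04,-0.05,0,0,0,-0.24,0,-0.05,-0.05,0,0,0,-0.24,0,-0.05,-0.05,0,0,0,-0.24,0,-0.04,-0.01,0,0,0,-0.24,0,0,0,0,0,0,-0.24]}}

```text
time: 19.25
position: [0.5814, -0.0298, 0.0131]
tool_rot: [0.714, 0.7, -0.001, -0.001]
ft_force: [-0.6, -0.7, -0.3]
grip_width: 0.0538
grip_force: 0.0
```

```bash
python3 -c "
from h import *
look((200,230,260,285),.53,.70)"
```

```text
200 y0.021 [0.5744, 0.6016, 0.6081, 0.6814]
230 y0.008 [0.5699, 0.574, 0.5936, 0.6059, 0.6084, 0.6814]
260 y-0.005 [0.5454, 0.5689, 0.571, 0.5739, 0.5781, 0.5815, 0.5936, 0.6058, 0.6079, 0.6813]
285 y-0.016 [0.5444, 0.5735, 0.5936, 0.6056, 0.6077, 0.6813]
yel 3069 509 564 0 85 [0.64781913 0.66633004]
red 2565 341 376 200 299 [0.59104106 0.60475924]
```

Balanced at about 30° again. Nudge it over.

Request:
{"api": "jog_arm", "payload": {"motion": [0,-0.05,-0.02,0,0,0,-0.24,0,-0.06,-0.02,0,0,0,-0.24,0,0,0,0,0,0,-0.24,0,0,0,0,0,0,-0.24]}}

```text
time: 19.8
position: [0.5781, -0.03, 0.0151]
tool_rot: [0.714, 0.7, 0.0, 0.0]
ft_force: [1.0, 0.4, 0.0]
grip_width: 0.0539
grip_force: 0.0
```

```bash
python3 -c "
from h import *
look((200,230,260,285),.53,.70)"
```

```text
200 y0.020 [0.5645, 0.5771, 0.5888, 0.601, 0.681]
230 y0.008 [0.5643, 0.5759, 0.59, 0.6008, 0.681]
260 y-0.005 [0.5429, 0.5637, 0.5722, 0.5756, 0.5811, 0.5862, 0.5896, 0.6006, 0.6066, 0.6185, 0.681]
285 y-0.017 [0.5419, 0.564, 0.5757, 0.5896, 0.6004, 0.681]
yel 3004 516 571 0 85 [0.6477218  0.66650212]
red 3013 311 344 199 299 [0.5758943  0.58898635]
```

Red is up (outline 0.564–0.6005, stripe centred). Centre, lower, grip.

Request:
{"api": "jog_arm", "payload": {"motion": [0,0.1,0,0,0,0,-0.24,0,0,0.15,0,0,0,-0.24,0,0,0.095,0,0,0,-0.24,0,0,0,0,0,0,0,0,0,0,0,0,0,0.3,0,0,0,0,0,0,0.3,0,0,0,0,0,0,0.3], "grip_force": 12}}

```text
time: 20.72
position: [0.5823, -0.03, 0.0053]
tool_rot: [0.714, 0.7, 0.0, 0.0]
ft_force: [0.6, -0.1, 0.1]
grip_width: 0.0361
grip_force: 12.0
```

Request:
{"api": "jog_arm", "payload": {"motion": [0.1,0,0,0,0,-0.15,0.3,0.12,0,0,0,0,-0.14,0.3,0.12,0,0,0,0,0,0.3,0.1,0,0,0,0,0,0.3,0.05,0,0,0,0,0,0.3,0,0,0,0,0,0,0.3]}}

```text
time: 21.48
position: [0.5821, -0.0099, 0.0053]
tool_rot: [0.707, 0.707, 0.0, -0.0]
ft_force: [-0.2, 0.4, 0.1]
grip_width: 0.0362
grip_force: 12.0
```

Request:
{"api": "jog_arm", "payload": {"motion": [0.04,0,0,0,0,0,0.3,0.04,0,0,0,0,0,0.3,0,0,0,0,0,0,0.3]}}

```text
time: 21.85
position: [0.5822, -0.0096, 0.0053]
tool_rot: [0.707, 0.707, -0.001, 0.001]
ft_force: [-1.7, -9.5, -0.5]
grip_width: 0.036
grip_force: 12.0
```

Request:
{"api": "jog_arm", "payload": {"motion": [0.04,0,0,0,0,0,0.3,0.04,0,0,0,0,0,0.3,0,0,0,0,0,0,0.3]}}

```text
time: 22.22
position: [0.5819, -0.0089, 0.0053]
tool_rot: [0.706, 0.708, -0.003, 0.002]
ft_force: [-2.7, -16.9, -1.1]
grip_width: 0.0358
grip_force: 12.0
```

Butted (17 N, position stalled). Release and lift away for a check view.

Request:
{"api": "jog_arm", "payload": {"motion": [-0.06,0,0,0,0,0,0.25,0,0,0,0,0,0,-0.24,0,0,0,0,0,0,-0.24,0,0,0,0,0,0,-0.24,0,0,-0.5,0,0,0,-0.24,0,0,-1,0,0,0,-0.24,0,0,-1,0,0,0,-0.24,0,0,-1,0,0,0,-0.24,0,0,-1,0,0,0,-0.24,0,0,-1,0,0,0,-0.24,0,0,0,0,0,0,-0.24]}}

```text
time: 23.6
position: [0.5845, -0.0063, 0.229]
tool_rot: [0.707, 0.707, 0.002, 0.003]
ft_force: [0.4, -0.6, -0.8]
grip_width: 0.0542
grip_force: 0.0
```

```bash
python3 - <<'E'
from h import *
im=robot.camera('wrist');s=robot.camera('side')
cv2.imwrite('pics/c7.png',np.hstack([im[0:400,160:480],cv2.resize(s[200:325,250:400],(480,400),interpolation=cv2.INTER_CUBIC)]))
E
```

```text
(no output)
```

View pics/c7.png

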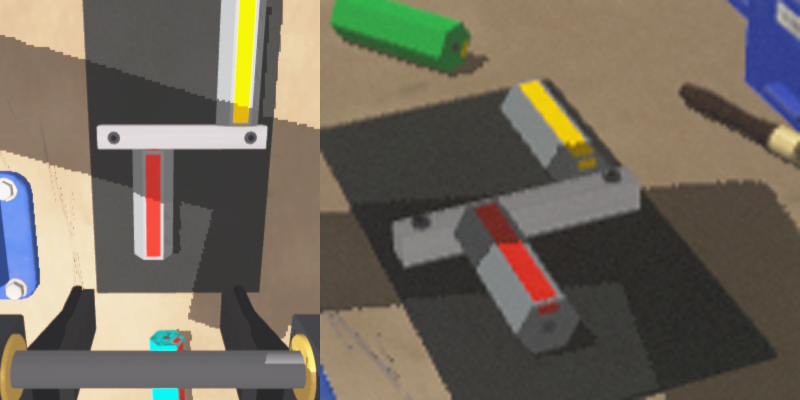

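Both stripes face up and both bars stand at the rail: red at (153,150–258) and yellow at (243,0–123) in the wrist crop. I'll check the gaps numerically from the saved wrist frame.

```bash
python3 - <<'E'
from h import *
np.set_printoptions(precision=4,suppress=True)
o=robot.get_obs();W=cam('wrist',o);im=robot.camera('wrist')
hs=cv2.cvtColor(im,cv2.COLOR_BGR2HSV)[:300]
for n,a,b in(('yel',(20,120,60),(35,255,255)),('red',(0,150,60),(8,255,255))):
    ys,xs=np.nonzero(cv2.inRange(hs,a,b))
    q=[(xs[ys==r].mean(),r) for r in (ys.min()+3,ys.max()-3)]
    p=toplane(W,q,.036);d=p[0]-p[1];print(n,p[:,:2],'yaw',d[0]/d[1])
p=toplane(W,[(257,125),(427,125),(258,149),(426,149)],.024);print('rail',p[:,:2])
print('mat edges',toplane(W,[(243,0),(256,292),(444,0),(420,292)],.004)[:,:2])
E
```

```text
yel [[0.6557 0.1528]
 [0.6555 0.0661]] yaw 0.002462744664537623
red [[ 0.5816  0.034 ]
 [ 0.5821 -0.0522]] yaw -0.005286431645788553
rail [[0.5296 0.0615]
 [0.6759 0.0615]
 [0.5296 0.0412]
 [0.6766 0.0412]]
mat edges [[ 0.5195  0.1615]
 [ 0.5185 -0.1053]
 [ 0.6872  0.1616]
 [ 0.687  -0.1054]]
```

```bash
python3 -c "
from rig import robot
print(robot.hand_in())"
```

```text
the job is handed in; nothing more can be done
None
```

I rolled both bars painted side up and butted them against the rail; the last camera check showed them square to it, with no bystander touched. The job is handed in, at about 24 s of the 67 s limit, and the hand-in gave no verdict.

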